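# Refit the return spring of a tube press

### The arm

A 7-joint arm with a two-finger parallel gripper is mounted at the origin on the work surface. World frame = base frame: x ahead of the robot, y to its left, z up, the work surface at z = 0. Lengths are in m, angles in rad, forces in N, time in s.
With the tool pointing down it reaches from about 0.425 to 1.025 m from the base axis. Payload 9.4 kg.
Tool frame: the origin (TCP) lies at the very end of the fingers, on their centre line; the grasp point (between the pads) lies 19 mm behind it; y points along the fingers, x is the direction in which the jaws open and shut, and the axes are right-handed (so a half turn about y gives the same grasp; the last joint's range is limited). The gripper opens to 93 mm and grips with 3 to 60 N. Pads are 15 mm wide; open, the fingers measure 128 mm over their backs; the gripper's body (75 mm by 188 mm) begins 65 mm behind the grasp point.
Start: joints at [-1.329, 0.599, -0.003, 1.599, 0.002, 0.943, -0.08], TCP at [0.227, 0.688, 0.187] pointing down, gripper open.
Joint ranges: [-2.57, 2.57], [-0.35, 1.97], [-1.29, 1.29], [0.11, 2.56], [-1.05, 4.19], [0.11, 1.86], [-2.63, 2.63]. Speed limits (rad/s): [2.22, 2.22, 3.01, 3.01, 3.14, 3.14, 3.14].

### API

Orientations are given as a unit quaternion [w, x, y, z].
In Python, from workcell import r gives the robot as it stands.
- The arm moves only by the tool send_rows, never from a script. Its argument "steps" is a list of rows, each a list of 7 numbers: the shift along the world's x, y, z in cm, then the turn, a rotation vector about the world's x, y, z in degrees, then the opening in per cent of the stroke, from 0 (shut) to 100 (fully open). In form: [[dx, dy, dz, wx, wy, wz, jaw], ...]. A call has 1 to 10 rows; each row is the pose to reach, as a shift and turn from the pose commanded when the call began; what a row does not reach only later rows make up. A row lasts 1/10 s, in which the tool goes at most 50 mm and 8.59 degrees, less where a joint would pass 70% of its speed; a pose out of reach is approached as far as the arm can. A call with a gripper value outside its range is refused whole. The fingers move at their own pace and stop on an object; "grip_force" is the grip in N (left out, the last holds). Time passes only in rows, so rows that repeat a pose let the fingers close. It gives the time, the measured TCP pose, the force and the opening at its end, in the units of the state.
- r.get_obs(): the state, without advancing time (a new reading comes with each control period).
- r.grab_frame(name): name is "scene" or "top"; returns (picture, depth): 480x640x3 uint8, red, green, blue; 480x640 float32, m along the optical axis (not along the pixel's ray), 0 where there is no reading.
- r.calibration(name): a dict with "camera_matrix" (3x3 intrinsics, pixels), "rvec" (rotation vector, rad) and "tvec" (3), from world to camera coordinates, as OpenCV has them. Camera axes: x right, y down, z forward; pixel columns grow to the right and rows downward; lengths in m; the calibration is good to about 2 mm. A picture is of the moment at which its call begins. calibration takes no time and is no camera call.
- r.job_done(): hands the job in, once; it reports no verdict.
Trained networks look in the newest picture that a camera, given by its name, has taken for a name from the list of things; names that differ only in an ending like _2 or _b are one class to them, and where a whole thing is asked for, a point or a joint stands for the part that bears it (a point fixed in the world has none). Each returns a list of dicts, best first, with "p" (0 to 1); they miss things now and then, are a little off and sometimes report something else, mostly with a low value. They report only what shows in the picture. A call takes as long as a camera call. They do not tell look-alikes from the thing itself.
- r.find_in(label, camera): "position" ([row, column] in pixels, amid what is visible of it).
- r.tip_of(label, camera): "position" ([row, column] in pixels: a listed point, or the origin of a listed thing).
The state is a dict: "time_s": time; "qpos": joint angles; "joint_vel": joint speeds; "joint_torque": joint torques, N m; "tool_pos": TCP position; "tcp_rot": TCP orientation; "ft_force": force on the tool from outside, world axes, zero at the start; "wrist_torque": the same for the moment, N m; "opening": finger opening in m.
Only numpy, scipy, OpenCV 4.12 (cv2) and the standard library are available. Lean on these libraries where they do the work, as an engineer would, in place of code of your own. Each camera call takes 0.05 s, during which the arm holds its last target.

### The job

Take the compression spring from the parts tray by its grey sleeve and thread it, coil end down, over the bare guide rod of the tube press. Twist it a little, pressing gently, whenever the hook in its end snags on one of the rod's notched collars, and never squash the coils solid or wrench the hook; when it stands fully home on the rod's round foot, let go of it. Leave the rack, the jar and the crossbar where they are.

Things in the scene. Friction and masses are not known exactly. Their poses are not given: they have to be found in the camera images.
- sleeve_mid (a point): Centre of the grey grip sleeve (eight-sided tube, 46 mm across flats, 26 mm tall, bore 39 mm, open at both ends) on top of the loose compression spring, which stands upright in the tray, sleeve up. Spring 72 mm tall, about 90 g; this point is on its axis, 59 mm above its foot. z up the spring; flats face +-x, +-y and the diagonals.
- coil: Steel coils of that spring, outside 36 mm, bore 30 mm, wire 3 mm, 46 mm of them below the sleeve. Origin on the axis at the foot (lowest end), z up the spring. Pushed up, they slide into the sleeve: 1 N to start, then 0.5 N per mm more, solid after 18 mm (10 N). Wrung, they give 0.25 rad per 0.1 N m. More than 18 N on them, in any direction, damages them.
- hook (a point): Inner tip of the hook: at the spring's foot the wire end is bent inwards as a straight 3 mm wire, running from the coil along the coil's +x side to 8 mm from the axis, its underside 2 mm above the foot. It is the only thing inside the bore.
- seat (a point): Centre of the top face of the bare rod's round aluminium foot (46 mm across), where the spring must stand; z up. A 10 mm steel shaft rises from here, 80 mm tall, tapered to 5 mm over its last 6 mm. It does not turn and carries two notched collars. It is one of two rods 150 mm apart on the press; the other already has its spring and sleeve.
- upper_collar (a point): Centre of the top face of the upper collar, 33 mm above the seat: oiled steel, 25 mm across, 5 mm thick, with four notches 5.5 mm wide (upper edges bevelled), 90 degrees apart, cut from the rim to the shaft. The hook passes only through a notch. The collar is fixed at an unknown angle that this frame does not give: find a notch by twisting.
- lower_collar (a point): Centre of the top face of the lower collar, 13 mm above the seat: the same as the upper one, but its notches lie roughly half-way (40 to 50 degrees) between the upper ones, so after the upper collar the hook always snags again and has to be twisted on.
- press: Low grey base of the tube press, fixed, 250 (along y) x 120 x 20 mm, green ends 24 mm high, white tube block in the middle to 34 mm. Origin under its centre. The two rods stand 75 mm either side of it along y; which one is bare varies.
- tray: Shallow steel parts tray, fixed, 140 x 140 mm, rim 14 mm high, the spring stands on its floor. Origin under its centre.
- rack: Bystander: clear tube rack with green ends, 240 x 90 x 60 mm, a few capped tubes to 100 mm high. Origin under its centre.
- jar: Bystander: amber jar, 48 mm across, 65 mm tall. Origin under its centre.
- crossbar: Bystander: aluminium bar 200 x 45 x 10 mm lying flat, long side along its x, black knob in the middle up to 35 mm high. Origin under its centre.
Not all that is in view belongs to the job. Leave any red or yellow look-alike of the part that bears sleeve_mid alone.

How it is judged:
On the way, in this order (a step that is already met when the one before it is completed fails the run):
1. the spring is lifted out of the tray (height (world z) of coil above 0.05 m and horizontal distance between coil and seat above 0.06 m), for 0.2 s.
2. the spring's foot is around the rod and its hook has passed the upper collar (horizontal distance between coil and seat below 0.006 m and z of coil in the frame of seat below 0.024 m), for 0.2 s.
At the end, for the whole second after the job is handed in: The spring stands on the bare rod's foot, its lower end within 2.5 mm of the foot's face and within 5 mm of the rod's axis, upright within 0.08 rad, at rest and released (horizontal distance between coil and seat below 0.005 m and z of coil in the frame of seat between -0.003 and 0.0025 m and angle between coil's own z axis and vertical below 0.08 rad and linear speed of coil below 0.02 m/s and contact force between coil and the fingers below 0.1 N); the robot touches nothing.
It fails at once if the coils are loaded with more than 18 N (squashed solid or wrenched) (contact force between coil and anything else above 18 N).
It fails at once if the rack is moved by more than 15 mm (distance of rack from where it was at the start of the episode above 0.015 m).
It fails at once if the jar is moved by more than 15 mm (distance of jar from where it was at the start of the episode above 0.015 m).
It fails at once if the crossbar is moved by more than 15 mm (distance of crossbar from where it was at the start of the episode above 0.015 m).
It also fails if it takes over 54 s, if anything falls off the work surface, if the arm or the gripper's body presses on something with over 40 N, if the wrist force passes 120 N, or if a joint passes its speed limit or range.

## Working session

There is one attempt and no reset: what is moved stays moved. The work goes in short steps, Python scripts to look and compute and a tool call to move; the robot and the scene stay as the last step left them, time stands still between calls to the robot, and variables do not carry over. Pictures are saved under pics/ and viewed, and the job is handed in when it is done.

Besides the shell and the picture viewer there is one more tool, called after ">>>" as name(argument=value, ...), one argument or row to a line, values as JSON. send_rows: Moves the arm, as the interface text tells. Its arguments: {"type":"object","properties":{"steps":{"type":"array","items":{"type":"array","items":{"type":"number"}}},"grip_force":{"type":"number"}},"required":["steps"]}

```bash
mkdir -p pics; ls; cat > h.py <<'E'
import numpy as np, cv2
from workcell import r
def cal(n):
    c=r.calibration(n); K=np.array(c["camera_matrix"],float); R=cv2.Rodrigues(np.array(c["rvec"],float))[0]; t=np.array(c["tvec"],float).ravel(); return K,R,t
def depth2w(n,row,col,d):
    K,R,t=cal(n); p=np.linalg.inv(K)@np.array([col,row,1.0])*d; return R.T@(p-t)
def atz(n,row,col,z):
    K,R,t=cal(n); v=R.T@np.linalg.inv(K)@np.array([col,row,1.0]); o=-R.T@t; return o+v*(z-o[2])/v[2]
def proj(n,P):
    K,R,t=cal(n); q=K@(R@np.array(P,float)+t); return q[1]/q[2],q[0]/q[2]
def save(f,im): cv2.imwrite(f,im[:,:,::-1])
def cloud(n,D):
    K,R,t=cal(n); v,u=np.mgrid[0:480,0:640]; P=np.stack([u,v,np.ones_like(u)],-1)@np.linalg.inv(K).T*D[...,None]; return (P-t)@R
E
python3 - <<'E'
from h import *
for n in ("scene","top"):
    im,d=r.grab_frame(n); save(f"pics/{n}0.png",im); np.save(f"{n}0.npy",d); K,R,t=cal(n); print(n,K[0,0],-R.T@t, R[2])
    for l in ("sleeve_mid","seat","upper_collar","press","tray","coil","hook","jar","rack","crossbar"):
        for f in (r.tip_of,):
            print(l,[(np.round(x["position"],1).tolist(),round(x["p"],2)) for x in f(l,n)[:3]])
o=r.get_obs(); print({k:np.round(v,3) for k,v in o.items()})
E
```

```text
pics
scene 469.53649213514717 [ 1.29011493 -0.22662969  0.83980407] [-0.63836681  0.30687869 -0.70591309]
sleeve_mid [([193.7, 381.5], 0.96), ([164.1, 348.2], 0.92), ([204.5, 338.8], 0.89)]
seat [([276.5, 226.7], 0.63)]
upper_collar [([268.3, 221.4], 0.5)]
press [([293.6, 191.2], 0.93), ([318.8, 355.9], 0.49)]
tray [([228.3, 330.8], 0.83)]
coil [([224.4, 335.2], 0.62), ([185.0, 345.7], 0.62), ([210.6, 377.0], 0.48)]
hook [([184.1, 345.7], 0.62), ([209.9, 385.5], 0.56), ([224.1, 336.4], 0.54)]
jar [([242.0, 278.3], 0.63)]
rack [([320.5, 355.8], 0.79)]
crossbar [([203.5, 428.1], 0.8)]
top 465.3305749436714 [0.43289019 0.11976984 0.93635222] [ 0.19347493  0.00628694 -0.98108508]
sleeve_mid [([233.7, 271.1], 0.79), ([299.2, 198.9], 0.72), ([293.8, 268.7], 0.66)]
seat [([268.7, 438.0], 0.75)]
upper_collar [([266.9, 443.8], 0.62), ([272.1, 468.7], 0.53)]
press [([269.2, 472.3], 0.71)]
tray [([301.7, 275.0], 0.63)]
coil [([369.4, 214.2], 0.68), ([236.3, 277.8], 0.64), ([298.1, 276.8], 0.63)]
hook [([362.1, 220.6], 0.79), ([299.9, 273.3], 0.63), ([232.4, 275.6], 0.48)]
jar [([307.3, 355.7], 0.62)]
rack [([165.2, 330.9], 0.97)]
crossbar [([274.8, 140.4], 0.59)]
{'time_s': np.float64(1.1), 'qpos': array([-1.329,  0.599, -0.002,  1.599,  0.002,  0.943, -0.08 ]), 'joint_vel': array([ 0.001,  0.001,  0.001, -0.001, -0.001,  0.002, -0.003]), 'joint_torque': array([-0.0000e+00, -7.6486e+01,  1.4960e+00, -2.5271e+01, -5.2000e-02,
        1.1000e-02,  0.0000e+00]), 'tool_pos': array([0.227, 0.688, 0.187]), 'tcp_rot': array([-0.573,  0.573,  0.414, -0.414]), 'ft_force': array([ 0.71 , -0.122, -0.581]), 'wrist_torque': array([-0.021, -0.005,  0.003]), 'opening': np.float64(0.093)}
```

View images.

View pics/scene0.png

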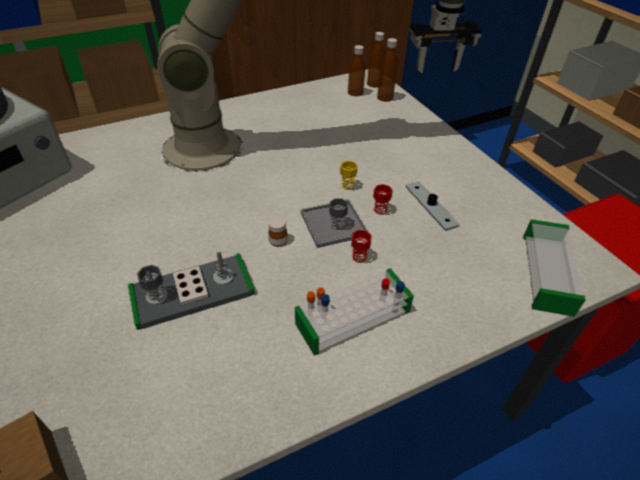

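View pics/top0.png

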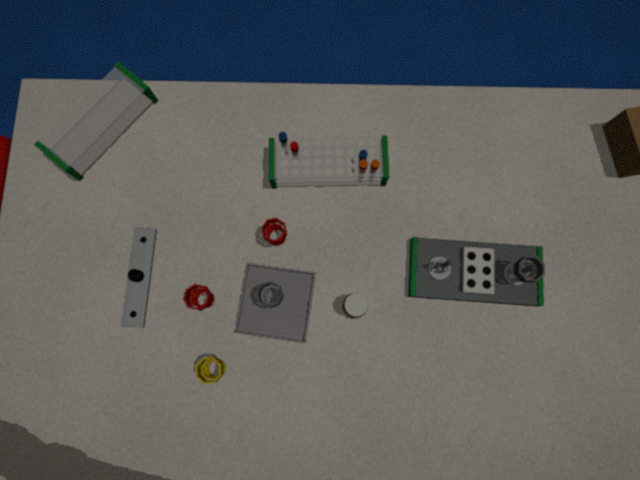

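```bash
python3 - <<'E'
from h import *
for n,boxes in (("scene",[(170,240,290,400),(230,330,120,260)]),("top",[(215,345,180,320),(230,310,400,550)])):
    im=cv2.imread(f"pics/{n}0.png")
    for i,b in enumerate(boxes):
        c=im[b[0]:b[1],b[2]:b[3]]; s=780//c.shape[1]; s=min(s,580//c.shape[0]); cv2.imwrite(f"pics/{n}0_{i}.png",cv2.convertScaleAbs(cv2.resize(c,None,fx=s,fy=s,interpolation=cv2.INTER_CUBIC),alpha=1.5)); print(n,i,s,b)
d=np.load("top0.npy"); P=cloud("top",d)
for b in ((275,320,245,295),(250,290,420,460),(240,300,500,545),(285,330,335,380)):
    q=P[b[0]:b[1],b[2]:b[3]].reshape(-1,3); z=np.histogram(q[:,2],bins=np.arange(-.005,.13,.005)); print(b,dict(zip(np.round(z[1],3).tolist(),z[0].tolist())))
d2=np.load("scene0.npy")
print("tray spring top rim", end=" ")
q=P[275:320,245:295].reshape(-1,3); m=q[q[:,2]>.062]; print(m.mean(0),m.min(0),m.max(0),len(m))
q=P[250:290,420:460].reshape(-1,3); m=q[q[:,2]>.04]; print(m.mean(0),len(m),m.max(0)); m=q[(q[:,2]>.085)]; print(m)
q=P[240:300,500:545].reshape(-1,3); m=q[q[:,2]>.082]; print(m.mean(0),m.min(0),m.max(0),len(m))
q=P[285:330,335:380].reshape(-1,3); m=q[q[:,2]>.05]; print('jar',m.mean(0),len(m))
E
```

```text
scene 0 7 (170, 240, 290, 400)
scene 1 5 (230, 330, 120, 260)
top 0 4 (215, 345, 180, 320)
top 1 5 (230, 310, 400, 550)
(275, 320, 245, 295) {-0.005: 26, 0.0: 1508, 0.005: 328, 0.01: 12, 0.015: 5, 0.02: 13, 0.025: 4, 0.03: 10, 0.035: 4, 0.04: 9, 0.045: 10, 0.05: 26, 0.055: 91, 0.06: 19, 0.065: 21, 0.07: 78, 0.075: 81, 0.08: 0, 0.085: 0, 0.09: 0, 0.095: 0, 0.1: 0, 0.105: 0, 0.11: 0, 0.115: 0, 0.12: 0}
(250, 290, 420, 460) {-0.005: 0, 0.0: 0, 0.005: 0, 0.01: 1, 0.015: 685, 0.02: 569, 0.025: 187, 0.03: 1, 0.035: 27, 0.04: 7, 0.045: 1, 0.05: 7, 0.055: 52, 0.06: 12, 0.065: 5, 0.07: 4, 0.075: 3, 0.08: 5, 0.085: 4, 0.09: 5, 0.095: 8, 0.1: 11, 0.105: 2, 0.11: 0, 0.115: 0, 0.12: 0}
(240, 300, 500, 545) {-0.005: 168, 0.0: 135, 0.005: 0, 0.01: 2, 0.015: 702, 0.02: 796, 0.025: 143, 0.03: 30, 0.035: 16, 0.04: 26, 0.045: 26, 0.05: 25, 0.055: 10, 0.06: 10, 0.065: 22, 0.07: 48, 0.075: 107, 0.08: 85, 0.085: 64, 0.09: 69, 0.095: 177, 0.1: 27, 0.105: 1, 0.11: 0, 0.115: 0, 0.12: 0}
(285, 330, 335, 380) {-0.005: 895, 0.0: 604, 0.005: 4, 0.01: 3, 0.015: 3, 0.02: 4, 0.025: 16, 0.03: 26, 0.035: 32, 0.04: 3,
[... 1146 characters left out ...]
.56500796 -0.10123348  0.09149305]
 [ 0.56452474 -0.10218328  0.09483696]
 [ 0.56392268 -0.10291712  0.0989384 ]
 [ 0.56368848 -0.1042639   0.10068712]
 [ 0.56333636 -0.10539984  0.10318789]
 [ 0.5641084  -0.10848076  0.0985093 ]
 [ 0.56411916 -0.10281479  0.08524058]
 [ 0.56312645 -0.10289349  0.09193732]
 [ 0.56249445 -0.1035658   0.09629194]
 [ 0.56199049 -0.10444231  0.09981425]
 [ 0.56204529 -0.10628209  0.09971484]
 [ 0.56184205 -0.10382018  0.08821524]
 [ 0.56231686 -0.10641738  0.08535631]
 [ 0.43289019  0.11976984  0.93635222]]
[ 0.55554298 -0.24467543  0.11480942] [ 0.43289019 -0.2787695   0.08204956] [0.58256756 0.11976984 0.93635222] 395
jar [0.48771031 0.06193037 0.07647351] 432
```

View pics/scene0_0.png

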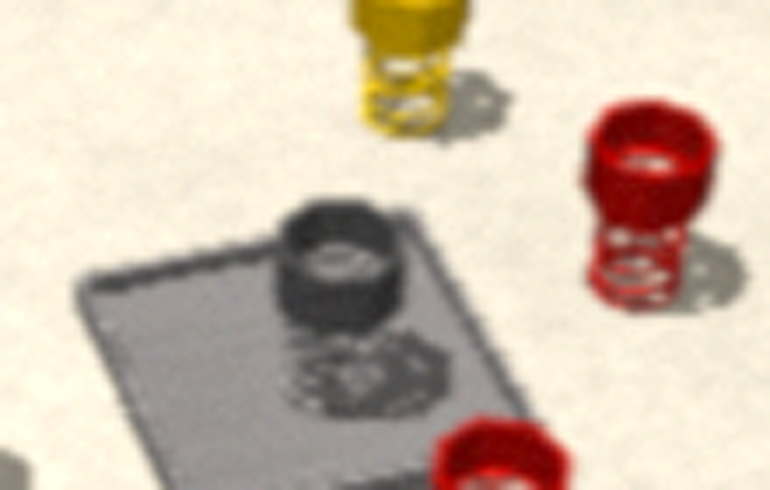

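View pics/scene0_1.png

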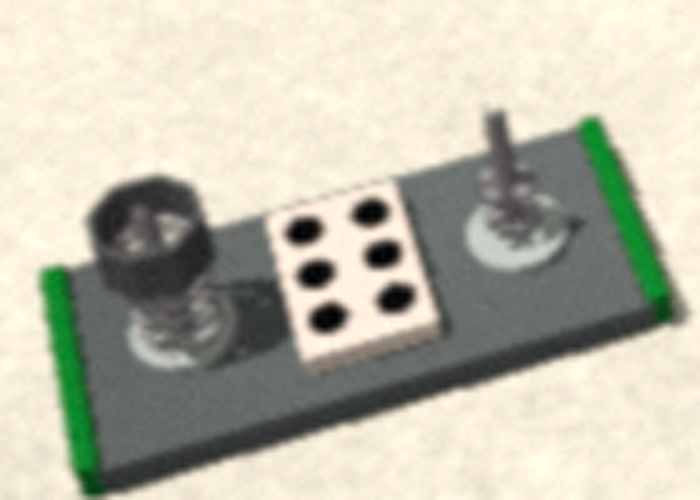

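View pics/top0_0.png

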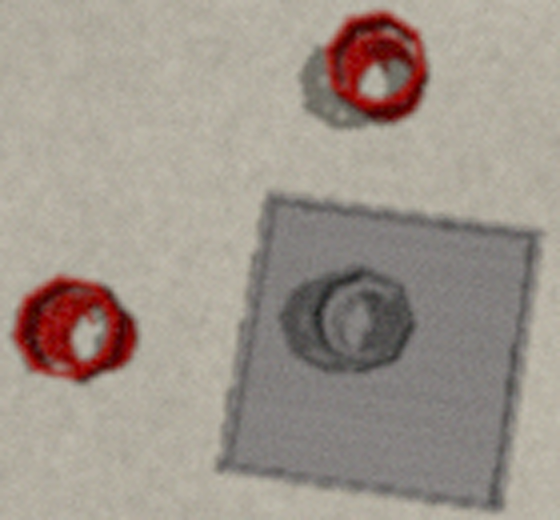

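View pics/top0_1.png

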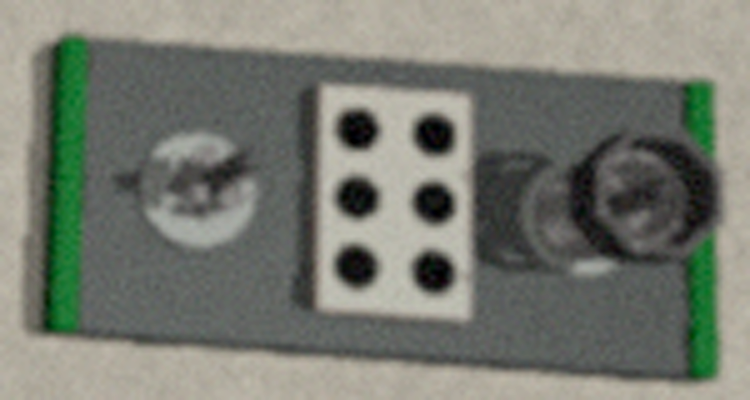

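```bash
cat > m.py <<'E'
from h import *
from scipy.optimize import least_squares
from scipy.spatial.transform import Rotation as Ro
T=cloud("top",np.load("top0.npy")); S=cloud("scene",np.load("scene0.npy"))
dT=np.load("top0.npy")>0; dS=np.load("scene0.npy")>0
def near(P,m,c,rad,z0,z1):
    q=P[m]; k=(np.hypot(q[:,0]-c[0],q[:,1]-c[1])<rad)&(q[:,2]>z0)&(q[:,2]<z1); return q[k]
def circ(q,r0=None):
    f=lambda p:np.hypot(q[:,0]-p[0],q[:,1]-p[1])-(p[2] if r0 is None else r0)
    s=least_squares(f,[q[:,0].mean(),q[:,1].mean(),.02][:3 if r0 is None else 2],loss="soft_l1",f_scale=.002); return s.x
for nm,P,m in (("top",T,dT),("scene",S,dS)):
    a=near(P,m,(.505,.221),.045,.05,.09); print(nm,"sleeve n",len(a),"zmax",np.percentile(a[:,2],[50,95,99]))
    b=a[a[:,2]>np.percentile(a[:,2],99)-.006]; print("  rim",len(b),b[:,:2].mean(0),"bbox",(b.min(0)+b.max(0))/2,b.max(0)-b.min(0),circ(b))
    floor=near(P,m,(.50,.2),.06,-.01,.012); print("  tray floor z",np.median(floor[:,2]))
    for z0,z1 in ((.09,.11),(.075,.09),(.065,.075)):
        a=near(P,m,(.565,-.103),.03,z0,z1); print("  shaft",z0,len(a),a.mean(0) if len(a) else "")
    for z0,z1 in ((.052,.064),(.033,.045)):
        a=near(P,m,(.565,-.103),.03,z0,z1); print("  collar",z0,len(a),np.median(a,0),(a.min(0)+a.max(0))/2, a.max(0)-a.min(0))
    a=near(P,m,(.565,-.103),.04,.01,.034); print("  foot hist",np.histogram(a[:,2],np.arange(.01,.034,.002))[0])
    im=cv2.imread(f"pics/{nm}0.png").astype(int)
    k=m&(im.min(2)>110)&(np.hypot(P[...,0]-.565,P[...,1]+.103)<.032)&(P[...,2]<.034)&(P[...,2]>.01)
    a=P[k]; print("  footdisc",len(a),np.median(a,0),(a.min(0)+a.max(0))/2,a.max(0)-a.min(0))
    # table level check
    t=P[m&(np.abs(P[...,2])<.02)&(np.hypot(P[...,0]-.42,P[...,1]+.0)<.05)]; print("  table z",np.median(t[:,2]) if len(t) else None)
o=r.get_obs(); q=o["tcp_rot"]; M=Ro.from_quat([q[1],q[2],q[3],q[0]]).as_matrix(); print(np.round(M,3), np.degrees(np.arctan2(M[1,0],M[0,0])))
E
python3 m.py
```

```text
top sleeve n 316 zmax [0.07090066 0.07713076 0.07846407]
  rim 146 [0.50414631 0.22218394] bbox [0.50436188 0.221869   0.07608435] [0.04776807 0.04672178 0.00682017] [0.5037483  0.22183207 0.02182629]
  tray floor z 0.0034874531047506298
  shaft 0.09 26 [ 0.56587095 -0.10374508  0.09969027]
  shaft 0.075 12 [ 0.56520231 -0.10240914  0.082111  ]
  shaft 0.065 9 [ 0.56470121 -0.10239883  0.06988307]
  collar 0.052 71 [ 0.56372077 -0.10108417  0.05853644] [ 0.56619634 -0.10551338  0.05760474] [0.02336375 0.02369127 0.01018461]
  collar 0.033 35 [ 0.56514083 -0.10021721  0.03816445] [ 0.56625906 -0.10534901  0.03937285] [0.0218962  0.02378266 0.01118321]
  foot hist [  0   0   8 116 354 289 122 108  95  18   0]
  footdisc 5 [ 0.55110239 -0.10392498  0.02305219] [ 0.55110853 -0.10366443  0.02531708] [0.00429225 0.0176389  0.00459658]
  table z -0.00037796886959138426
scene sleeve n 303 zmax [0.06591883 0.0758674  0.07700828]
  rim 96 [0.50293706 0.21966228] bbox [0.50255005 0.2190174  0.07474278] [0.05430686 0.04876882 0.00731535] [0.50365172 0.21984248 0.02209375]
  tray floor z 0.003032806597320869
  shaft 0.09 25 [ 0.56842175 -0.10803549  0.09851458]
  shaft 0.075 24 [ 0.56866607 -0.10816804  0.08244325]
  shaft 0.065 14 [ 0.56825143 -0.10806931  0.06890711]
  collar 0.052 57 [ 0.56924945 -0.10786525  0.05734408] [ 0.56594588 -0.10785327  0.05899357] [0.0243338  0.02260039 0.01000843]
  collar 0.033 54 [ 0.56943481 -0.1092928   0.03731133] [ 0.56883042 -0.10792017  0.03952152] [0.02125947 0.02362801 0.01051207]
  foot hist [  0   0  11  85 200 128  60  85  40   2   3]
  footdisc 87 [ 0.57675337 -0.11727718  0.02513756] [ 0.56706977 -0.1100909   0.02534732] [0.04052211 0.03557261 0.00631628]
  table z -0.0009984353992279918
[[ 0.313  0.    -0.95 ]
 [ 0.95  -0.     0.313]
 [-0.    -1.    -0.   ]] 71.7338854811769
```

```bash
cat >> m.py <<'E'
print("---")
im=cv2.imread("pics/top0.png")
# rim outer contour: fit octagon via xy of points on the upper rim
for nm,P,m in (("top",T,dT),("scene",S,dS)):
    a=near(P,m,(.505,.221),.045,.045,.09)
    h=cv2.convexHull((a[:,:2]*1e4).astype(np.float32)).reshape(-1,2)/1e4
    for c in [circ(a[a[:,2]>.07])[:2]]:
        best=[]
        for th in range(-22,23,3):
            n=np.stack([np.cos(np.radians(th+45*np.arange(8))),np.sin(np.radians(th+45*np.arange(8)))],1)
            g=np.abs(((h-c)@n.T).max(1)-.023); best.append((round(float(np.mean(np.minimum(g,.005)))*1e3,2),th))
        print(nm,sorted(best)[:5])
c=im[275:320,245:290]; cv2.imwrite("pics/sl_a.png",cv2.convertScaleAbs(cv2.resize(c,None,fx=12,fy=12,interpolation=cv2.INTER_CUBIC),alpha=2.2))
ov=cv2.imread("pics/scene0.png")[190:235,315:360]; cv2.imwrite("pics/sl_b.png",cv2.convertScaleAbs(cv2.resize(ov,None,fx=12,fy=12,interpolation=cv2.INTER_CUBIC),alpha=2.5))
E
python3 m.py | sed -n '/---/,$p'
```

```text
---
top [(0.26, -22), (0.29, 20), (0.37, -19), (0.41, 17), (0.47, -16)]
scene [(1.41, -13), (1.42, -16), (1.45, -10), (1.46, -19), (1.5, -22)]
```

```bash
python3 -c "
import cv2,numpy as np
a=cv2.imread('pics/sl_a.png')[:,:380];b=cv2.imread('pics/sl_b.png')[:,:400]
cv2.imwrite('pics/sl_ab.png',np.hstack([a,b]))"
```

```text
(no output)
```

View pics/sl_ab.png

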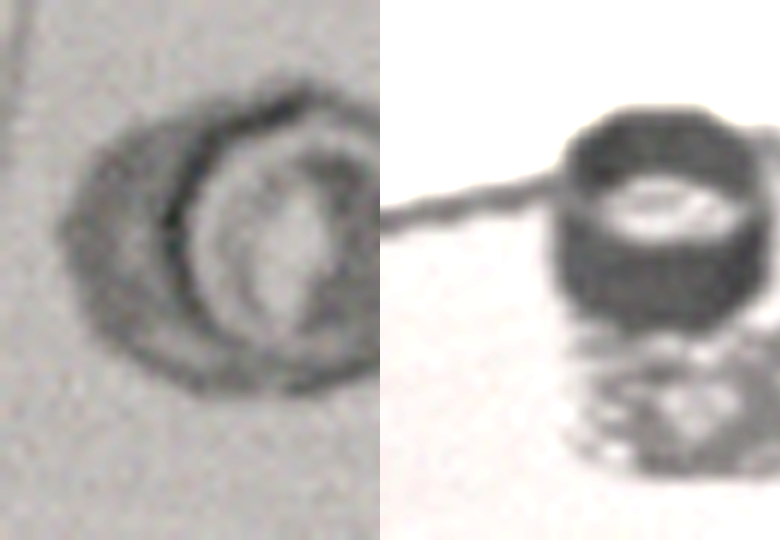

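>>> send_rows(
  steps=[
    [2,-3.5,0,0,0,0,100],
    [4.5,-7.5,0,0,0,-1,100],
    [7,-11.5,0,0,0,-2,100],
    [9,-15.5,0,0,0,-3,100],
    [11.5,-19.5,0,0,0,-4,100],
    [14,-23.5,0,0,0,-4,100],
    [16.5,-27.5,0,0,0,-4,100],
    [18.5,-31.5,-0.5,0,0,-4,100],
    [21,-35.5,-1,0,0,-4,100],
    [23.5,-39.5,-2,0,0,-4,100],
  ],
)

```text
time_s: 2.1
tool_pos: [0.4634, 0.2922, 0.1678]
tcp_rot: [0.587, -0.587, -0.395, 0.393]
ft_force: [1.3, 0.1, 0.2]
opening: 0.093
```

>>> send_rows(
  steps=[
    [2,-3.5,-0.5,0,0,0,100],
    [4.2,-7.2,-1.5,0,0,0,100],
    [4.2,-7.2,-2.5,0,0,0,100],
    [4.2,-7.2,-2.5,0,0,0,100],
    [4.2,-7.2,-2.5,0,0,0,100],
  ],
)

```text
time_s: 2.6
tool_pos: [0.5037, 0.2226, 0.1423]
tcp_rot: [0.587, -0.587, -0.394, 0.394]
ft_force: [0.3, 0.7, 0.6]
opening: 0.0931
```

```bash
python3 - <<'E'
from h import *
o=r.get_obs(); print({k:np.round(o[k],4) for k in("tool_pos","ft_force","qpos","tcp_rot")})
for n,b in (("scene",(120,250,270,430)),("top",(215,345,180,340))):
    im,d=r.grab_frame(n); im=im.copy()
    for P in ((.5038,.2208,.062),): 
        a=proj(n,P); print(n,a)
    c=im[b[0]:b[1],b[2]:b[3]]; save(f"pics/{n}1.png",cv2.convertScaleAbs(cv2.resize(c,None,fx=4,fy=4,interpolation=cv2.INTER_CUBIC),alpha=1.6))
E
```

```text
{'tool_pos': array([0.5037, 0.2226, 0.1423]), 'ft_force': array([0.3359, 0.714 , 0.6024]), 'qpos': array([-0.5353,  0.4503,  0.0231,  2.0461, -0.0177,  0.6456,  0.683 ]), 'tcp_rot': array([ 0.5871, -0.5867, -0.3944,  0.3945])}
scene (np.float64(207.74258813546794), np.float64(338.0684901517892))
top (np.float64(293.9642819280717), np.float64(269.8410398216848))
```

View pics/scene1.png

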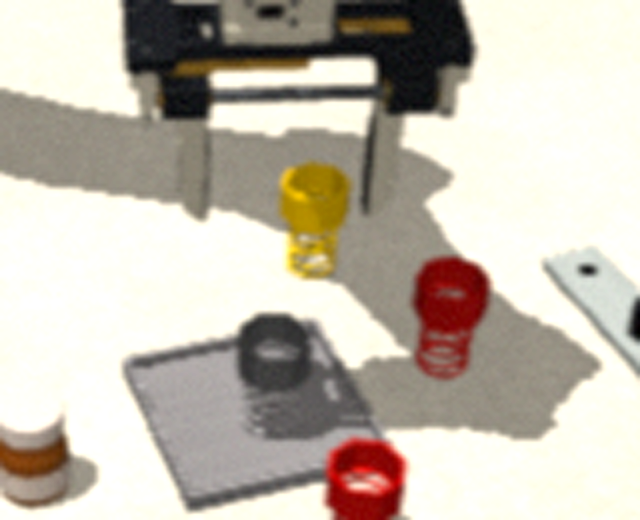

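View pics/top1.png

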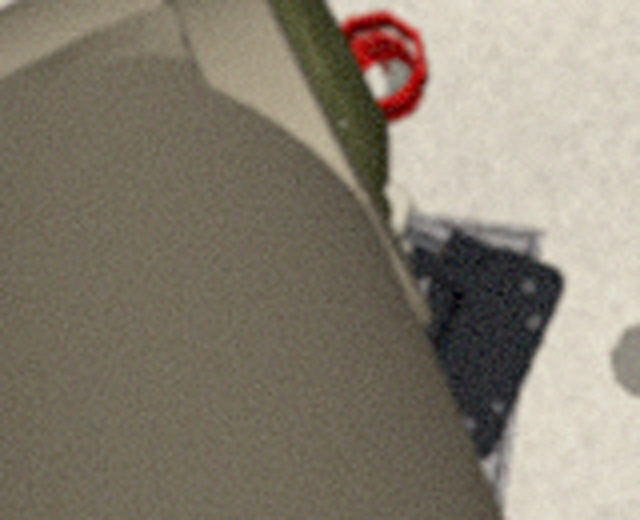

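>>> send_rows(
  steps=[
    [0,0,-3,0,0,0,100],
    [0,0,-6,0,0,0,100],
    [0,0,-8.5,0,0,0,100],
    [0,0,-9.7,0,0,0,100],
    [0,0,-9.7,0,0,0,100],
  ],
  grip_force=20,
)

```text
time_s: 3.2
tool_pos: [0.5033, 0.2221, 0.0443]
tcp_rot: [0.587, -0.587, -0.394, 0.395]
ft_force: [-0.9, 0.1, -0.5]
opening: 0.0927
```

```bash
python3 - <<'E'
from h import *
n="scene"; b=(150,250,280,410)
im,d=r.grab_frame(n)
c=im[b[0]:b[1],b[2]:b[3]]; save(f"pics/{n}2.png",cv2.convertScaleAbs(cv2.resize(c,None,fx=6,fy=6,interpolation=cv2.INTER_CUBIC),alpha=1.8))
E
```

```text
(no output)
```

View pics/scene2.png

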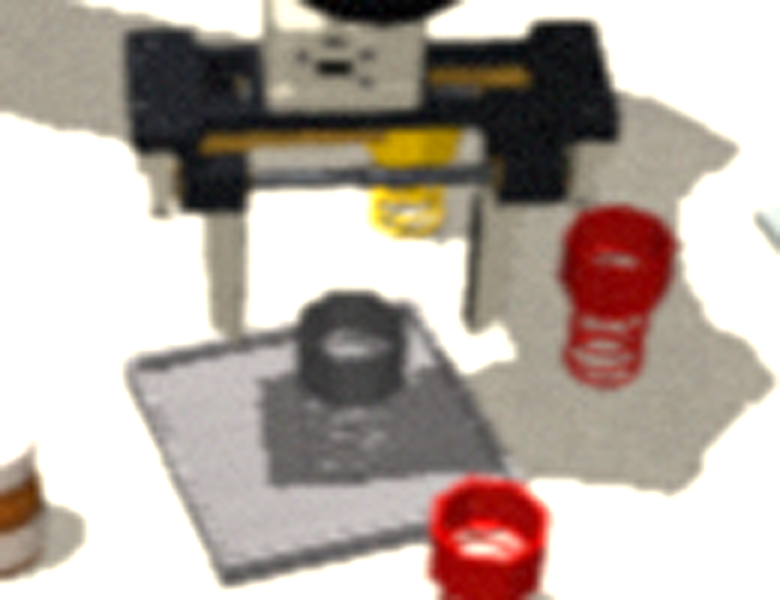

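```bash
python3 - <<'E'
from h import *
n="scene"
im,d=r.grab_frame(n); P=cloud(n,d)
for p in ((.5033,.2221,.0443),(.5033,.2221,.0633),(.5033+.0176,.2221+.043,.0443),(.5033-.0176,.2221-.043,.0443)): 
    a=proj(n,p); print((a[1]-280)*6,(a[0]-150)*6)
# finger points
m=(d>0)
q=P[m]; k=(q[:,2]>.04)&(q[:,2]<.1)&(np.hypot(q[:,0]-.503,q[:,1]-.222)<.075)
q=q[k]; 
for nm,s in (("L",q[(q[:,1]>.25)]),("R",q[q[:,1]<.19]),("sl",q[(abs(q[:,1]-.22)<.027)&(q[:,2]<.079)])): print(nm,len(s),s.mean(0) if len(s) else "",s.min(0),s.max(0))
E
```

```text
348.7105587490644 376.4240921806541
350.7404931237054 342.5646003445127
457.07506772491377 373.2489349292762
239.99183928445518 379.60962805149416
L 50 [0.52978773 0.26600049 0.0891114 ] [0.51683195 0.25902936 0.07544618] [0.53636143 0.27455481 0.09925592]
R 38 [0.49116054 0.1667426  0.08988725] [0.48665111 0.16040682 0.07818973] [0.49608447 0.17293863 0.0988008 ]
sl 317 [0.50513537 0.21886162 0.06440368] [0.47805082 0.19429949 0.04053862] [0.52962444 0.24425503 0.07754598]
```

```bash
python3 - <<'E'
from h import *
n="scene"
a=proj(n,(.5037,.2226,.1423)); print("pic1 crop",(a[1]-270)*4,(a[0]-120)*4)
a=proj(n,(.5037,.2226,.175)); print("pic1 crop z175",(a[1]-270)*4,(a[0]-120)*4)
o=r.get_obs(); print({k:np.round(o[k],4) for k in("time_s","tool_pos","ft_force","qpos","joint_vel","opening")})
im,d=r.grab_frame(n); c=im[150:250,280:410]; save("pics/scene3.png",cv2.convertScaleAbs(cv2.resize(c,None,fx=6,fy=6,interpolation=cv2.INTER_CUBIC),alpha=1.1))
im,d=r.grab_frame("top");save("pics/top3.png",im)
E
```

```text
pic1 crop 280.8404747625036 248.9440345611266
pic1 crop z175 283.50946773095325 204.79028984561262
{'time_s': np.float64(3.3), 'tool_pos': array([0.5045, 0.2222, 0.0459]), 'ft_force': array([-0.5561,  0.8263,  0.4661]), 'qpos': array([-0.5275,  0.5971,  0.0141,  2.1152, -0.0191,  0.4287,  0.6845]), 'joint_vel': array([ 0.0035, -0.0161,  0.0037, -0.0036, -0.0011, -0.0002, -0.0001]), 'opening': np.float64(0.0929)}
```

View pics/scene3.png

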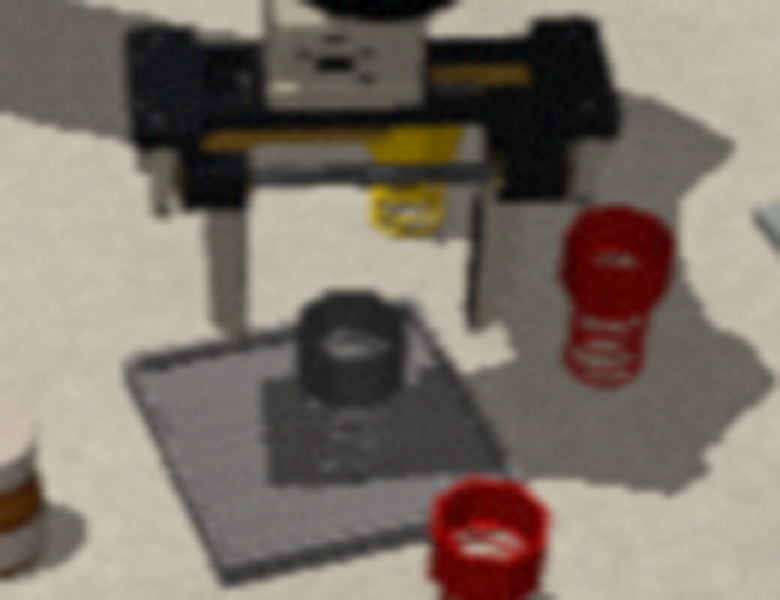

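View pics/top3.png

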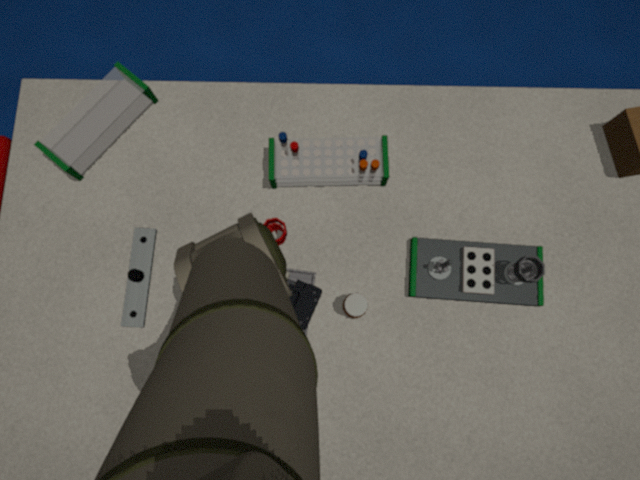

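```bash
python3 - <<'E'
from h import *
n="scene"
im,d=r.grab_frame(n); P=cloud(n,d)
for u in (280+225//6,280+228//6+1,280+482//6,280+490//6):
    print("col",u)
    for v in range(172,214,2): print(v,np.round(P[v,u],3),im[v,u], round(float(d[v,u]),3))
E
```

```text
col 317
172 [0.503 0.16  0.191] [65 48 17] 1.079
174 [0.502 0.161 0.185] [69 52 21] 1.084
176 [0.508 0.158 0.185] [21 22 25] 1.079
178 [0.516 0.154 0.185] [20 21 22] 1.074
180 [0.514 0.155 0.178] [10 10 12] 1.08
182 [0.516 0.154 0.174] [13 14 17] 1.081
184 [0.517 0.154 0.169] [26 26 23] 1.084
186 [0.49  0.167 0.139] [82 79 70] 1.126
188 [0.49  0.167 0.133] [89 85 73] 1.131
190 [0.494 0.165 0.13 ] [86 83 72] 1.129
192 [0.493 0.166 0.124] [86 83 70] 1.135
194 [0.492 0.167 0.116] [86 84 72] 1.141
196 [0.492 0.167 0.11 ] [87 84 72] 1.145
198 [0.491 0.167 0.103] [85 80 69] 1.151
200 [0.492 0.167 0.097] [84 81 70] 1.155
202 [0.492 0.167 0.091] [85 83 71] 1.158
204 [0.491 0.168 0.083] [93 90 79] 1.166
206 [0.422 0.202 0.011] [104 100  97] 1.27
208 [0.424 0.201 0.006] [67 64 62] 1.272
210 [0.427 0.199 0.001] [107 104 102] 1.274
212 [0.434 0.196 0.001] [110 105 105] 1.268
col 319
172 [0.505 0.164 0.192] [64 48 15] 1.078
174 [0.504 0.165 0.185] [57 43 18] 1.084
176 [0.514 0.16  0.187] [20 21 24] 1.075
178 [0.518 0.158 0.185] [19 23 24] 1.073
180 [0.52  0.157 0.181] [14 14 14] 1.074
182 [0.517 
[... 1734 characters left out ...]
 [52 49 39] 1.116
182 [0.531 0.264 0.149] [73 71 61] 1.122
184 [0.532 0.264 0.143] [78 77 65] 1.127
186 [0.53  0.266 0.136] [82 77 67] 1.133
188 [0.533 0.264 0.132] [83 80 70] 1.133
190 [0.531 0.266 0.124] [85 81 70] 1.142
192 [0.533 0.266 0.119] [86 81 71] 1.143
194 [0.533 0.266 0.113] [83 83 70] 1.148
196 [0.533 0.267 0.106] [87 83 72] 1.153
198 [0.535 0.266 0.102] [89 85 75] 1.154
200 [0.533 0.268 0.093] [89 85 73] 1.163
202 [0.532 0.269 0.085] [88 85 73] 1.169
204 [ 0.452  0.322 -0.002] [123 116 104] 1.298
206 [ 0.456  0.32  -0.005] [171 163 150] 1.297
208 [ 0.466  0.314 -0.002] [171 165 151] 1.286
210 [ 0.469  0.313 -0.007] [163 157 143] 1.288
212 [ 0.48   0.307 -0.003] [98 93 87] 1.276
```

```bash
python3 - <<'E'
from h import *
d=np.load("scene0.npy"); P=cloud("scene",d)
for u in (420,421,462,463):
    for v in range(44,78,2): 
        if np.hypot(P[v,u,0]-.227,P[v,u,1]-.688)<.12: print(u,v,np.round(P[v,u],3))
for p in ((.227,.688,.187),(.227,.688,.22)): print(proj("scene",p))
E
python3 - <<'E'
import cv2
c=cv2.imread('pics/scene0.png')[0:90,390:500]; cv2.imwrite('pics/g0.png',cv2.convertScaleAbs(cv2.resize(c,None,fx=6,fy=6,interpolation=cv2.INTER_CUBIC),alpha=1.8))
E
```

```text
420 44 [0.231 0.607 0.309]
420 46 [0.234 0.605 0.305]
420 48 [0.212 0.624 0.288]
420 50 [0.211 0.626 0.281]
420 52 [0.214 0.625 0.277]
420 54 [0.216 0.624 0.272]
420 56 [0.215 0.626 0.265]
420 58 [0.214 0.629 0.259]
420 60 [0.219 0.625 0.256]
420 62 [0.217 0.628 0.248]
420 64 [0.214 0.632 0.24 ]
420 66 [0.217 0.631 0.236]
420 68 [0.218 0.632 0.23 ]
420 70 [0.217 0.633 0.223]
420 72 [0.214 0.638 0.215]
421 44 [0.237 0.605 0.312]
421 46 [0.239 0.604 0.307]
421 48 [0.218 0.623 0.29 ]
421 50 [0.215 0.626 0.283]
421 52 [0.217 0.626 0.278]
421 54 [0.214 0.629 0.27 ]
421 56 [0.216 0.629 0.265]
421 58 [0.219 0.628 0.261]
421 60 [0.219 0.629 0.255]
421 62 [0.217 0.632 0.247]
421 64 [0.218 0.633 0.242]
421 66 [0.216 0.635 0.234]
421 68 [0.22  0.633 0.23 ]
421 70 [0.22  0.635 0.224]
421 72 [0.221 0.635 0.218]
462 44 [0.27  0.722 0.304]
462 46 [0.254 0.739 0.29 ]
462 48 [0.253 0.741 0.283]
462 50 [0.252 0.744 0.277]
463 44 [0.275 0.722 0.306]
463 46 [0.255 0.742 0.29 ]
463 48 [0.255 0.744 0.283]
(np.float64(79.55242887536305), np.float64(434.9216101257247))
(np.float64(68.99457508612899), np.float64(437.03577294754905))
```

View pics/g0.png

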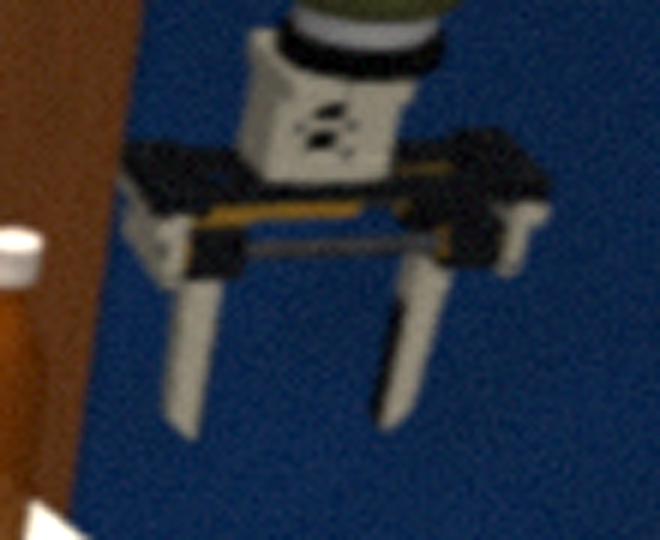

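>>> send_rows(
  steps=[
    [0,0,-1,0,0,0,100],
    [0,0,-2,0,0,0,100],
    [0,0,-3,0,0,0,100],
    [0,0,-3.2,0,0,0,100],
    [0,0,-3.2,0,0,0,100],
  ],
)

```text
time_s: 3.95
tool_pos: [0.5038, 0.2212, 0.0124]
tcp_rot: [0.587, -0.587, -0.394, 0.395]
ft_force: [-0.3, 0.1, -0.3]
opening: 0.093
```

```bash
cat > look.py <<'E'
import sys
from h import *
# usage: look.py cam r0 r1 c0 c1 out alpha
n,r0,r1,c0,c1,out,al=sys.argv[1],*map(int,sys.argv[2:6]),sys.argv[6],float(sys.argv[7])
im,d=r.grab_frame(n); np.save("last_%s.npy"%n,d); save("pics/full_"+out,im)
c=im[r0:r1,c0:c1]; s=min(780//(c1-c0),590//(r1-r0)); save("pics/"+out,cv2.convertScaleAbs(cv2.resize(c,None,fx=s,fy=s,interpolation=cv2.INTER_CUBIC),alpha=al)); print("scale",s)
o=r.get_obs(); print({k:np.round(o[k],4) for k in("time_s","tool_pos","ft_force","wrist_torque","qpos","opening")})
E
python3 look.py scene 150 250 280 410 s4.png 1.6
```

```text
scale 5
{'time_s': np.float64(4.0), 'tool_pos': array([0.5041, 0.2213, 0.0128]), 'ft_force': array([0.5636, 0.7868, 0.0334]), 'wrist_torque': array([ 0.0058, -0.0169, -0.0017]), 'qpos': array([-0.5244,  0.6526,  0.0111,  2.1313, -0.0191,  0.3586,  0.6844]), 'opening': np.float64(0.0932)}
```

View pics/s4.png

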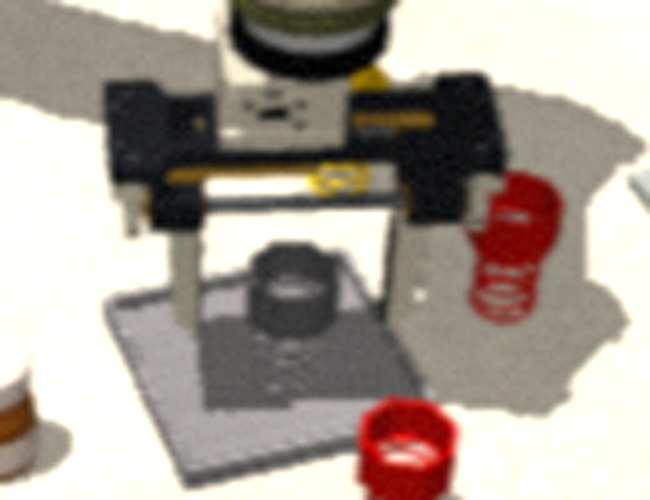

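>>> send_rows(
  steps=[
    [0,0,0,0,0,0,60],
    [0,0,0,0,0,0,40],
    [0,0,0,0,0,0,40],
    [0,0,0,0,0,0,40],
    [0,0,0,0,0,0,40],
    [0,0,0,0,0,0,40],
  ],
  grip_force=20,
)

```text
time_s: 4.6
tool_pos: [0.5043, 0.2215, 0.0133]
tcp_rot: [-0.587, 0.587, 0.394, -0.394]
ft_force: [-0.2, -0.3, -0.0]
opening: 0.0496
```

```bash
python3 look.py scene 150 250 280 410 s5.png 1.6
```

```text
scale 5
{'time_s': np.float64(4.65), 'tool_pos': array([0.5042, 0.2215, 0.0133]), 'ft_force': array([ 0.1129, -0.0176,  0.0156]), 'wrist_torque': array([-0.0717, -0.0264,  0.0268]), 'qpos': array([-0.5245,  0.6517,  0.0111,  2.1313, -0.0191,  0.3586,  0.6844]), 'opening': np.float64(0.0461)}
```

View pics/s5.png

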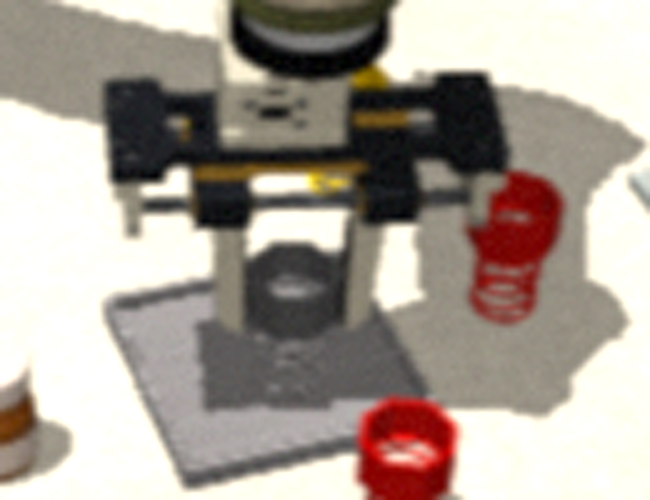

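>>> send_rows(
  steps=[
    [0,0,1,0,0,0,30],
    [0,0,3,0,0,0,30],
    [0,0,6,0,0,0,30],
    [0,0,10,0,0,0,30],
    [0,0,14,0,0,0,30],
    [0,0,14,0,0,0,30],
    [0,0,14,0,0,0,30],
  ],
)

```text
time_s: 5.35
tool_pos: [0.5045, 0.2216, 0.1545]
tcp_rot: [-0.587, 0.587, 0.395, -0.393]
ft_force: [0.9, -0.1, -1.1]
opening: 0.0462
```

```bash
python3 look.py scene 100 230 280 410 s6.png 1.6
```

```text
scale 4
{'time_s': np.float64(5.4), 'tool_pos': array([0.5039, 0.2213, 0.1533]), 'ft_force': array([-0.213 ,  0.0228, -0.4072]), 'wrist_torque': array([-0.0455,  0.0369, -0.0095]), 'qpos': array([-0.5357,  0.4346,  0.026 ,  2.0372, -0.0176,  0.6699,  0.6839]), 'opening': np.float64(0.0461)}
```

View pics/s6.png

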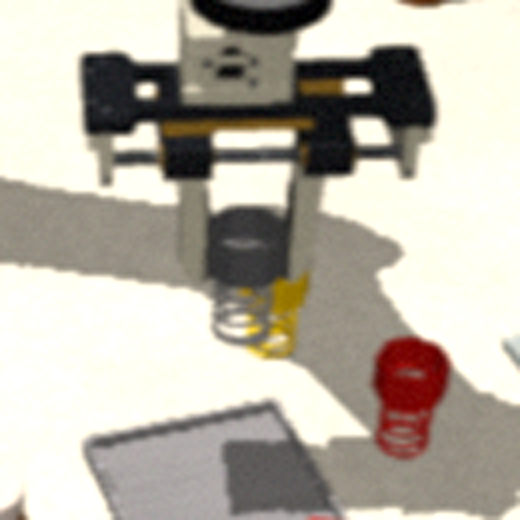

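>>> send_rows(
  steps=[
    [0.4,-2,0,0,0,-6,30],
    [1.1,-6,0,0,0,-14,30],
    [1.9,-10,0,0,0,-22,30],
    [2.6,-14,0,0,0,-30,30],
    [3.4,-18,0,0,0,-38,30],
    [4.2,-22,0,0,0,-46,30],
    [4.9,-26,0,0,0,-54,30],
    [5.7,-30,0,0,0,-62,30],
    [6.2,-32,0,0,0,-70,30],
    [6.2,-32.8,0,0,0,-78,30],
  ],
)

```text
time_s: 6.4
tool_pos: [0.5656, -0.1097, 0.1518]
tcp_rot: [-0.703, 0.705, -0.067, 0.066]
ft_force: [0.1, 0.2, -1.3]
opening: 0.0457
```

>>> send_rows(
  steps=[
    [0,0,0,0,0,0,30],
    [0,0,-1,0,0,0,30],
    [0,0,-2,0,0,0,30],
    [0,0,-2,0,0,0,30],
    [0,0,-2,0,0,0,30],
  ],
)

```text
time_s: 6.9
tool_pos: [0.5659, -0.106, 0.1326]
tcp_rot: [0.704, -0.704, 0.063, -0.062]
ft_force: [-0.2, -0.1, -0.6]
opening: 0.0464
```

```bash
python3 look.py scene 180 310 150 300 s7.png 1.6;python3 look.py top 180 330 370 570 t7.png 1.6
```

```text
scale 4
{'time_s': np.float64(6.95), 'tool_pos': array([ 0.5661, -0.1062,  0.133 ]), 'ft_force': array([-0.2635, -0.5475, -2.0291]), 'wrist_torque': array([-0.0526,  0.0644, -0.0249]), 'qpos': array([-0.1854,  0.5171,  0.3966,  2.0149, -0.3133,  0.6682,  0.2349]), 'opening': np.float64(0.0458)}
scale 3
{'time_s': np.float64(7.0), 'tool_pos': array([ 0.5663, -0.1063,  0.1333]), 'ft_force': array([ 0.1488,  0.0722, -0.2712]), 'wrist_torque': array([-0.143 ,  0.008 ,  0.0018]), 'qpos': array([-0.1854,  0.5167,  0.3969,  2.0146, -0.3133,  0.6683,  0.2348]), 'opening': np.float64(0.0458)}
```

View pics/s7.png

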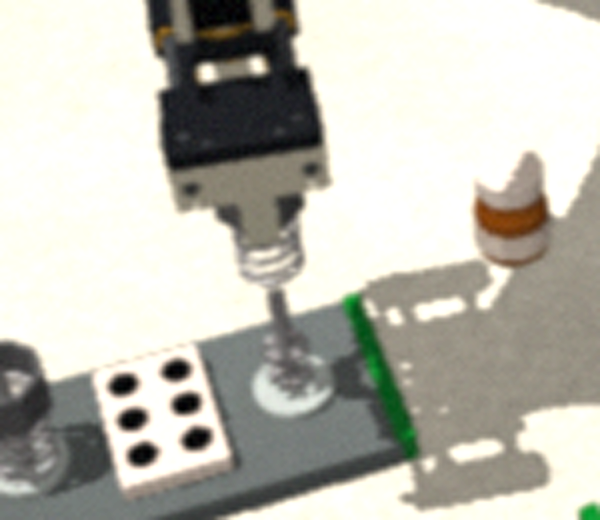

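View pics/t7.png

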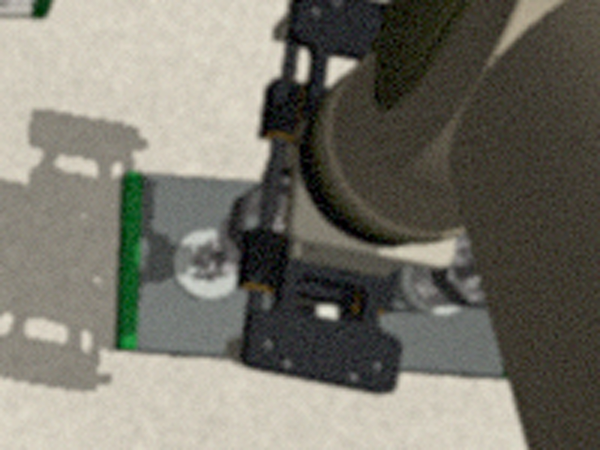

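```bash
python3 - <<'E'
from h import *
for z in (.0255,.0585,.1055,.123,.132):
    a=proj("scene",(.566,-.107,z)); b=proj("top",(.566,-.107,z)); print(z,"scene crop",np.round(((a[1]-150)*4,(a[0]-180)*4),1),"top crop",np.round(((b[1]-370)*3,(b[0]-180)*3),1))
for n in("scene","top"):
    d=np.load(f"last_{n}.npy"); P=cloud(n,d); q=P[d>0]
    for z0,z1,rad in ((.12,.13,.03),(.13,.145,.03),(.145,.16,.03),(.092,.108,.02)):
        k=(np.hypot(q[:,0]-.566,q[:,1]+.107)<rad)&(q[:,2]>z0)&(q[:,2]<z1); s=q[k]
        if len(s): print(n,z0,len(s),np.round(s.mean(0),4),np.round(s.min(0),4),np.round(s.max(0),4))
im=cv2.imread("pics/full_s7.png")[225:285,195:245]; cv2.imwrite("pics/z7.png",cv2.convertScaleAbs(cv2.resize(im,None,fx=9,fy=9,interpolation=cv2.INTER_CUBIC),alpha=1.5))
im=cv2.imread("pics/full_t7.png")[225:285,415:485]; cv2.imwrite("pics/zt7.png",cv2.convertScaleAbs(cv2.resize(im,None,fx=9,fy=9,interpolation=cv2.INTER_CUBIC),alpha=1.7))
E
```

```text
0.0255 scene crop [290.4 381.5] top crop [207.9 262.7]
0.0585 scene crop [282.8 342.7] top crop [220.7 255.4]
0.1055 scene crop [271.4 284.4] top crop [240.6 244.1]
0.123 scene crop [267.  261.7] top crop [248.5 239.6]
0.132 scene crop [264.6 249.8] top crop [252.8 237.2]
scene 0.12 43 [ 0.573  -0.108   0.1257] [ 0.5533 -0.1239  0.1212] [ 0.5841 -0.0891  0.1299]
scene 0.13 56 [ 0.5752 -0.1054  0.1374] [ 0.5548 -0.1236  0.1301] [ 0.5838 -0.0891  0.1448]
scene 0.145 34 [ 0.5762 -0.1102  0.1515] [ 0.5628 -0.1239  0.1473] [ 0.5842 -0.0904  0.1594]
scene 0.092 24 [ 0.5685 -0.1081  0.0989] [ 0.5637 -0.1124  0.0925] [ 0.5711 -0.1034  0.1065]
top 0.12 28 [ 0.5654 -0.0924  0.1258] [ 0.5524 -0.1105  0.1232] [ 0.5824 -0.0873  0.13  ]
top 0.13 42 [ 0.5684 -0.1004  0.1371] [ 0.5526 -0.1212  0.1303] [ 0.5823 -0.0876  0.1448]
top 0.145 17 [ 0.5726 -0.1048  0.1498] [ 0.5566 -0.1183  0.1453] [ 0.5834 -0.0874  0.1596]
```

View pics/z7.png

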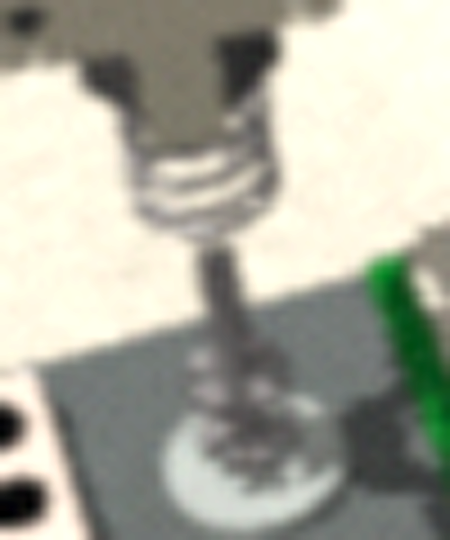

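View pics/zt7.png

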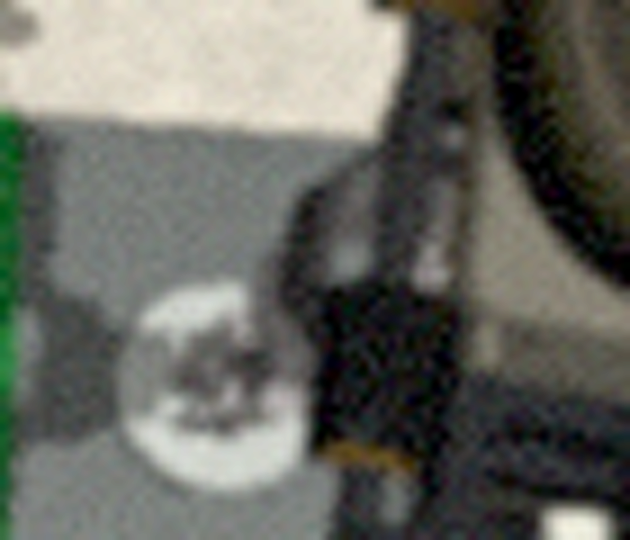

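>>> send_rows(
  steps=[
    [0,-0.1,0,0,0,0,30],
    [0,-0.1,-1,0,0,0,30],
    [0,-0.1,-2,0,0,0,30],
    [0,-0.1,-3,0,0,0,30],
    [0,-0.1,-4,0,0,0,30],
    [0,-0.1,-4,0,0,0,30],
    [0,-0.1,-4,0,0,0,30],
  ],
)

```text
time_s: 7.7
tool_pos: [0.566, -0.1077, 0.0928]
tcp_rot: [-0.704, 0.704, -0.064, 0.063]
ft_force: [-0.1, 0.2, -0.2]
opening: 0.0458
```

```bash
python3 look.py scene 215 295 170 270 s8.png 1.6
```

```text
scale 7
{'time_s': np.float64(7.75), 'tool_pos': array([ 0.5663, -0.1077,  0.0932]), 'ft_force': array([ 0.1149, -0.1789, -0.5408]), 'wrist_torque': array([-0.0823,  0.0545, -0.0072]), 'qpos': array([-0.1533,  0.5715,  0.358 ,  2.0434, -0.3503,  0.5846,  0.2679]), 'opening': np.float64(0.0461)}
```

View pics/s8.png

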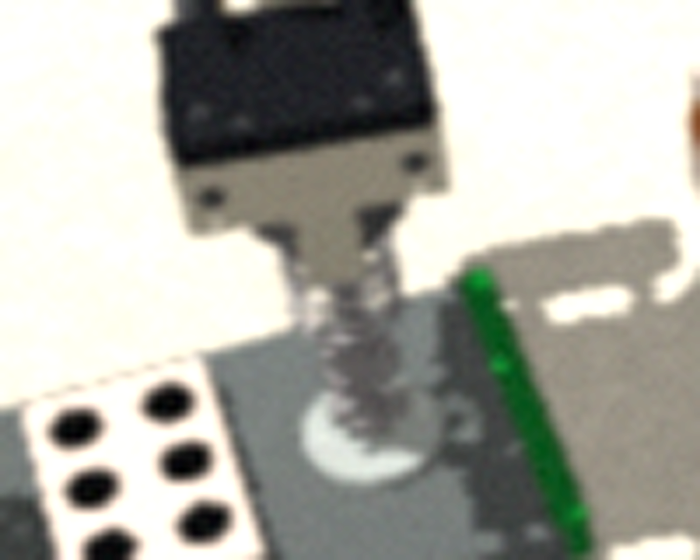

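>>> send_rows(
  steps=[
    [0,0,-0.5,0,0,0,30],
    [0,0,-1,0,0,0,30],
    [0,0,-1.5,0,0,0,30],
    [0,0,-2,0,0,0,30],
    [0,0,-2,0,0,0,30],
  ],
)

```text
time_s: 8.25
tool_pos: [0.5658, -0.1075, 0.0724]
tcp_rot: [-0.704, 0.704, -0.064, 0.063]
ft_force: [0.2, -0.6, -0.9]
opening: 0.0463
```

>>> send_rows(
  steps=[
    [0,0,-0.2,0,0,0,30],
    [0,0,-0.4,0,0,0,30],
    [0,0,-0.6,0,0,0,30],
    [0,0,-0.8,0,0,0,30],
    [0,0,-0.8,0,0,0,30],
    [0,0,-0.8,0,0,0,30],
  ],
)

```text
time_s: 8.85
tool_pos: [0.5663, -0.1076, 0.0653]
tcp_rot: [-0.704, 0.704, -0.063, 0.063]
ft_force: [-0.4, 0.4, 1.0]
opening: 0.0462
```

```bash
python3 look.py scene 215 295 170 270 s9.png 1.6; for i in 1 2 3; do python3 - <<'E'
from h import *
r.grab_frame("top");print(np.round(r.get_obs()["ft_force"],2))
E
done
```

```text
scale 7
{'time_s': np.float64(8.9), 'tool_pos': array([ 0.5664, -0.1076,  0.0654]), 'ft_force': array([0.3776, 0.3102, 1.3416]), 'wrist_torque': array([-0.026 ,  0.0641, -0.0037]), 'qpos': array([-0.1309,  0.6107,  0.3269,  2.0604, -0.3753,  0.5263,  0.2892]), 'opening': np.float64(0.0462)}
[-0.43 -0.44  0.53]
[-0.49 -0.35  0.85]
[ 0.37 -0.16  0.54]
```

View pics/s9.png

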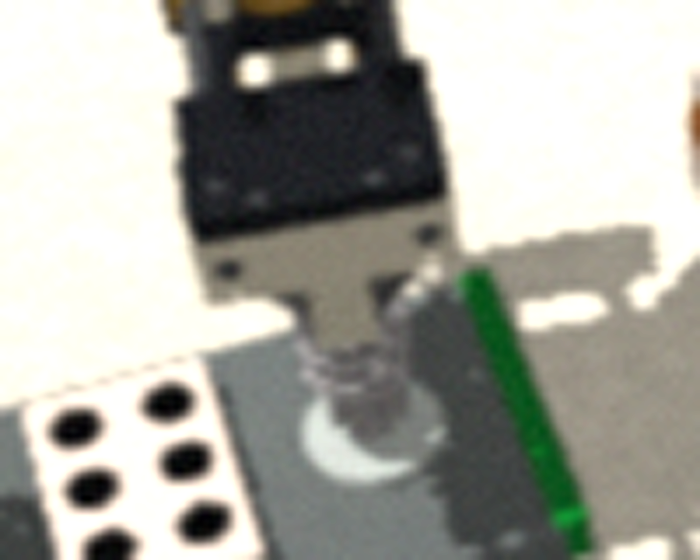

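>>> send_rows(
  steps=[
    [0,0,-0.1,0,0,0,30],
    [0,0,-0.25,0,0,0,30],
    [0,0,-0.25,0,0,-5,30],
    [0,0,-0.25,0,0,-10,30],
    [0,0,-0.25,0,0,-10,30],
    [0,0,-0.25,0,0,-10,30],
  ],
)

```text
time_s: 9.65
tool_pos: [0.5662, -0.1075, 0.0627]
tcp_rot: [-0.696, 0.696, -0.124, 0.123]
ft_force: [-0.8, -0.6, 2.3]
opening: 0.0459
```

```bash
cat > f.py <<'E'
from h import *
F=[];W=[]
for i in range(3):
    r.grab_frame("scene"); o=r.get_obs(); F.append(o["ft_force"]); W.append(o["wrist_torque"])
print(round(float(o["time_s"]),2),"F",np.round(np.mean(F,0),2),"M",np.round(np.mean(W,0),3),np.round(o["tool_pos"],4),round(float(o["qpos"][6]),3))
E
python3 f.py
```

```text
9.8 F [-0.68  0.21  1.78] M [-0.042  0.307  0.024] [ 0.5662 -0.1075  0.0627] 0.174
```

>>> send_rows(
  steps=[
    [0,0,0,0,0,-5,30],
    [0,0,0,0,0,-10,30],
    [0,0,0,0,0,-15,30],
    [0,0,0,0,0,-15,30],
    [0,0,0,0,0,-15,30],
  ],
)

```text
time_s: 10.3
tool_pos: [0.567, -0.1074, 0.0627]
tcp_rot: [-0.674, 0.674, -0.213, 0.213]
ft_force: [2.4, -0.7, -2.4]
opening: 0.0458
```

```bash
python3 f.py
```

```text
10.45 F [ 2.46  0.75 -2.04] M [ 0.092 -0.663 -0.044] [ 0.567  -0.1074  0.0628] -0.004
```

```bash
python3 look.py scene 215 295 170 270 s10.png 1.6
```

```text
scale 7
{'time_s': np.float64(10.5), 'tool_pos': array([ 0.567 , -0.1075,  0.0628]), 'ft_force': array([ 2.8288, -0.4869, -2.1371]), 'wrist_torque': array([ 0.0828, -0.7615, -0.0886]), 'qpos': array([-0.2076,  0.6354,  0.4463,  2.0662, -0.5153,  0.547 , -0.0038]), 'opening': np.float64(0.0459)}
```

View pics/s10.png

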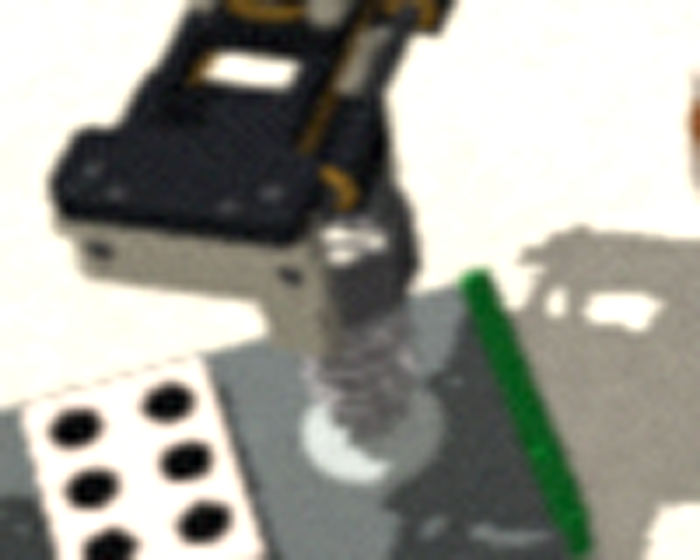

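>>> send_rows(
  steps=[
    [0,0,-0.1,0,0,2,30],
    [0,0,-0.2,0,0,4,30],
    [0,0,-0.3,0,0,4,30],
    [0,0,-0.4,0,0,4,30],
    [0,0,-0.4,0,0,4,30],
  ],
)

```text
time_s: 11.0
tool_pos: [0.5645, -0.1074, 0.0582]
tcp_rot: [-0.681, 0.681, -0.192, 0.19]
ft_force: [-0.1, 0.3, -2.2]
opening: 0.0459
```

```bash
python3 f.py
```

```text
11.15 F [-0.51 -0.24 -1.26] M [-0.073  0.128  0.018] [ 0.5648 -0.1074  0.0583] 0.047
```

>>> send_rows(
  steps=[
    [0,0,-0.2,0,0,0,30],
    [0,0,-0.4,0,0,0,30],
    [0,0,-0.6,0,0,0,30],
    [0,0,-0.8,0,0,0,30],
    [0,0,-0.8,0,0,0,30],
  ],
)

```text
time_s: 11.65
tool_pos: [0.566, -0.1075, 0.0504]
tcp_rot: [-0.681, 0.681, -0.191, 0.19]
ft_force: [-0.2, -0.7, -1.0]
opening: 0.0463
```

```bash
python3 f.py
```

```text
11.8 F [-0.45  0.1  -1.09] M [-0.079  0.065  0.01 ] [ 0.5662 -0.1076  0.0507] 0.054
```

>>> send_rows(
  steps=[
    [0,0,-0.2,0,0,0,30],
    [0,0,-0.4,0,0,0,30],
    [0,0,-0.6,0,0,0,30],
    [0,0,-0.8,0,0,0,30],
    [0,0,-0.8,0,0,0,30],
  ],
)

```text
time_s: 12.3
tool_pos: [0.5663, -0.1076, 0.0426]
tcp_rot: [-0.681, 0.681, -0.191, 0.191]
ft_force: [0.1, 0.0, 1.4]
opening: 0.0461
```

```bash
python3 f.py
```

```text
12.45 F [-0.39  0.26  1.92] M [ 0.011  0.188 -0.   ] [ 0.5663 -0.1076  0.0428] 0.062
```

>>> send_rows(
  steps=[
    [0,0,0,0,0,-6,30],
    [0,0,0,0,0,-12,30],
    [0,0,0,0,0,-18,30],
    [0,0,0,0,0,-24,30],
    [0,0,0,0,0,-30,30],
    [0,0,0,0,0,-30,30],
    [0,0,0,0,0,-30,30],
  ],
)

```text
time_s: 13.15
tool_pos: [0.5663, -0.1072, 0.0427]
tcp_rot: [0.609, -0.609, 0.359, -0.359]
ft_force: [-1.4, 1.4, 1.5]
opening: 0.0459
```

```bash
python3 f.py
```

```text
13.3 F [-0.26  1.02  1.86] M [ 0.246  0.206 -0.008] [ 0.5664 -0.1074  0.0428] -0.291
```

>>> send_rows(
  steps=[
    [0,0,0,0,0,-4,30],
    [0,0,0,0,0,-8,30],
    [0,0,0,0,0,-10,30],
    [0,0,0,0,0,-10,30],
  ],
)

```text
time_s: 13.7
tool_pos: [0.5662, -0.1077, 0.0427]
tcp_rot: [-0.575, 0.575, -0.412, 0.412]
ft_force: [-1.2, -0.2, 1.8]
opening: 0.0461
```

```bash
python3 f.py
```

```text
13.85 F [-0.99 -0.07  1.95] M [0.01  0.399 0.02 ] [ 0.5662 -0.1077  0.0427] -0.413
```

>>> send_rows(
  steps=[
    [0,0,0,0,0,-4,30],
    [0,0,0,0,0,-8,30],
    [0,0,0,0,0,-10,30],
    [0,0,0,0,0,-10,30],
  ],
)

```text
time_s: 14.25
tool_pos: [0.5667, -0.1078, 0.0426]
tcp_rot: [-0.537, 0.537, -0.46, 0.461]
ft_force: [1.2, -1.1, -1.0]
opening: 0.0461
```

```bash
python3 f.py
```

```text
14.4 F [ 1.58 -1.05 -1.36] M [-0.259 -0.238 -0.03 ] [ 0.5666 -0.1078  0.0427] -0.537
```

>>> send_rows(
  steps=[
    [0,0,-0.1,0,0,2,30],
    [0,0,-0.2,0,0,2,30],
    [0,0,-0.3,0,0,2,30],
    [0,0,-0.4,0,0,2,30],
    [0,0,-0.4,0,0,2,30],
  ],
)

```text
time_s: 14.9
tool_pos: [0.5655, -0.107, 0.0384]
tcp_rot: [-0.545, 0.545, -0.452, 0.45]
ft_force: [-0.5, -0.3, -0.9]
opening: 0.0461
```

```bash
python3 f.py
```

```text
15.05 F [-0.64 -0.34 -1.38] M [0.001 0.205 0.041] [ 0.5658 -0.1072  0.0385] -0.508
```

>>> send_rows(
  steps=[
    [0,0,-0.1,0,0,0,30],
    [0,0,-0.2,0,0,0,30],
    [0,0,-0.3,0,0,0,30],
    [0,0,-0.4,0,0,0,30],
    [0,0,-0.4,0,0,0,30],
  ],
)

```text
time_s: 15.55
tool_pos: [0.5662, -0.1075, 0.0347]
tcp_rot: [0.545, -0.545, 0.451, -0.451]
ft_force: [-0.4, 0.1, 0.7]
opening: 0.0458
```

```bash
python3 f.py; python3 look.py scene 215 295 170 270 s11.png 1.6
```

```text
15.7 F [-0.34  0.78  0.78] M [ 0.074  0.209 -0.003] [ 0.5662 -0.1075  0.0348] -0.502
scale 7
{'time_s': np.float64(15.75), 'tool_pos': array([ 0.5662, -0.1075,  0.0348]), 'ft_force': array([-0.2951,  0.1971,  0.922 ]), 'wrist_torque': array([0.0552, 0.2559, 0.0472]), 'qpos': array([-0.3068,  0.7262,  0.6155,  2.0881, -0.7875,  0.5718, -0.5025]), 'opening': np.float64(0.0461)}
```

View pics/s11.png

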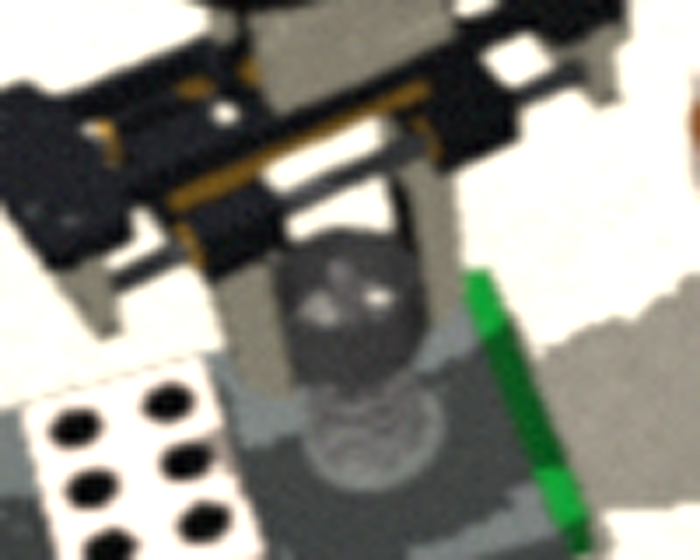

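>>> send_rows(
  steps=[
    [0,0,0.05,0,0,0,30],
    [0,0,0.05,0,0,0,30],
    [0,0,0.05,0,0,0,60],
    [0,0,0.05,0,0,0,80],
    [0,0,0.05,0,0,0,80],
    [0,0,0.05,0,0,0,80],
    [0,0,0.05,0,0,0,80],
  ],
)

```text
time_s: 16.45
tool_pos: [0.5663, -0.1076, 0.0352]
tcp_rot: [-0.545, 0.545, -0.451, 0.451]
ft_force: [-0.4, 0.1, 0.8]
opening: 0.0741
```

>>> send_rows(
  steps=[
    [0,0,1,0,0,0,80],
    [0,0,3,0,0,0,80],
    [0,0,7,0,0,0,80],
    [0,0,11,0,0,0,80],
    [0,0,15,0,0,0,80],
    [-4,0,18,0,0,0,80],
    [-8,0,20,0,0,0,80],
    [-10,0,20,0,0,0,80],
    [-10,0,20,0,0,0,80],
  ],
)

```text
time_s: 17.35
tool_pos: [0.4637, -0.1075, 0.2363]
tcp_rot: [0.545, -0.543, 0.452, -0.451]
ft_force: [-0.9, 0.1, -1.3]
opening: 0.0742
```

```bash
python3 look.py scene 215 315 120 270 s12.png 1.6;python3 look.py top 225 325 400 550 t12.png 1.6
python3 - <<'E'
from h import *
for n in("scene","top"):
    d=np.load(f"last_{n}.npy"); P=cloud(n,d); q=P[d>0]
    k=(np.hypot(q[:,0]-.566,q[:,1]+.107)<.04)&(q[:,2]>.03)&(q[:,2]<.13); s=q[k]; print(n,np.percentile(s[:,2],[50,90,95,98,100]))
    b=s[(s[:,2]>.09)&(s[:,2]<.101)]; print(len(b),(b.min(0)+b.max(0))/2,b.max(0)-b.min(0))
E
```

```text
scale 5
{'time_s': np.float64(17.4), 'tool_pos': array([ 0.4656, -0.1072,  0.2361]), 'ft_force': array([ 0.6659,  0.0413, -0.2499]), 'wrist_torque': array([-0.0313,  0.1167, -0.028 ]), 'qpos': array([-0.6251,  0.3581,  0.9981,  2.1284, -0.4043,  0.8543, -0.7673]), 'opening': np.float64(0.0743)}
scale 5
{'time_s': np.float64(17.45), 'tool_pos': array([ 0.4668, -0.1072,  0.2358]), 'ft_force': array([-0.7443,  0.1916, -0.377 ]), 'wrist_torque': array([-0.0473,  0.1252, -0.0104]), 'qpos': array([-0.6244,  0.36  ,  0.9968,  2.1268, -0.4048,  0.8541, -0.7671]), 'opening': np.float64(0.0741)}
scene [0.08371767 0.0971556  0.09830527 0.09991319 0.10446219]
189 [ 0.56660988 -0.1090517   0.09533641] [0.05147668 0.04819876 0.01054216]
top [0.08149463 0.09850285 0.0997204  0.10123062 0.10629333]
219 [ 0.56820599 -0.10677936  0.09545292] [0.04777522 0.04803998 0.01079157]
```

View pics/s12.png

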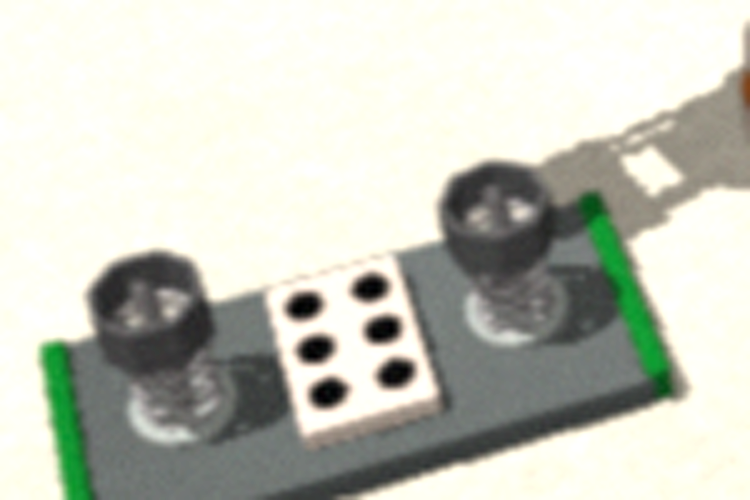

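View pics/t12.png

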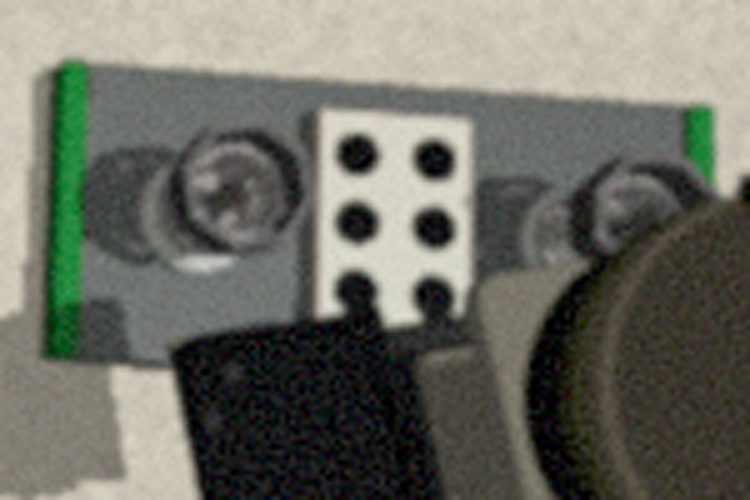

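```bash
python3 - <<'E'
from h import *
d=np.load("last_scene.npy"); P=cloud("scene",d); q=P[d>0]
for c in ((.566,-.107),(.557,-.257)):
    k=(np.hypot(q[:,0]-c[0],q[:,1]-c[1])<.04)&(q[:,2]>.03)&(q[:,2]<.13); s=q[k]; print(np.percentile(s[:,2],[50,80,90,95,98]))
    b=s[(s[:,2]>.09)]; print(len(b),(b.min(0)+b.max(0))/2)
o=r.get_obs(); print(o["time_s"],np.abs(o["joint_vel"]).max()); r.job_done()
E
```

```text
[0.08371767 0.09484422 0.0971556  0.09830527 0.09991319]
197 [ 0.56660988 -0.1090517   0.09726376]
[0.08438206 0.09519593 0.0972055  0.09841187 0.09975888]
219 [ 0.55892263 -0.25731242  0.09731097]
17.45 0.029999733573121214
the job is handed in; nothing more can be done
```

I gripped the grey spring by its sleeve, lifted it from the tray and threaded it down the bare rod. It dropped through a notch in each collar after a gentle twist, came down on the rod's foot and was released. I handed the job in at 17.5 s; no verdict is reported.

**Final checks**
- **Height and position:** in the last scene picture the sleeve's rim is within about 0.2 mm in height of the finished spring on the other rod. Its centre is within about 2 mm of the rod's axis, as far as the cameras can tell. It looks upright in both pictures, but I did not measure the tilt.
- **Contact:** the gripper was open and about 0.2 m clear of the spring, with the wrist force at noise level.
- **Forces:** the highest reading I took while pressing was about 3 N, against the 18 N limit. I read the force only at the end of each short move, so a brief peak between readings would not show.
- **Bystanders:** the arm made no contact with the rack, jar or crossbar that I saw, but I did not measure their positions again at the end.

**Disagreement:** the reported tool height did not match the pictures. The fingertips showed about 32 mm higher than the reported tool point. I trusted the cameras and set the grip height by them. The 46 mm grip opening, matching the sleeve's width, and the height at which the spring landed on the foot then fitted that offset.

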